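# Load the parts order into the roller lane

### The job

Make up the workshop's order: take the three blue cartons off the black mat one at a time, the longest first, then the middle one, then the shortest, and set each upright and lengthwise on the sloped rollers behind those already there, so that it rolls down and comes to rest against the red stop or the carton before it. Keep the cartons upright, let each come to rest before you bring the next, and leave the brown cartons and the tin where they are.

Things in the scene. Friction and masses are not known exactly. Their poses are not given: they have to be found in the camera images.
- long_mid (a point): The longest blue carton with a white label patch on top: 90 long (its x) x 48 wide (its y) x 62 mm high (z). This point is its centre, 31 mm above its underside. It starts upright on the 3 mm thick black mat, long side roughly towards/away from the robot, among the other goods; it weighs 0.2 to 0.6 kg. Either end may go first.
- middle_mid (a point): The middle-sized blue carton with a white label patch on top: 72 long (its x) x 48 wide (its y) x 62 mm high (z). This point is its centre, 31 mm above its underside. It starts upright on the 3 mm thick black mat, long side roughly towards/away from the robot, among the other goods; it weighs 0.2 to 0.6 kg. Either end may go first.
- short_mid (a point): The shortest blue carton with a white label patch on top: 56 long (its x) x 48 wide (its y) x 62 mm high (z). This point is its centre, 31 mm above its underside. It starts upright on the 3 mm thick black mat, long side roughly towards/away from the robot, among the other goods; it weighs 0.2 to 0.6 kg. Either end may go first.
- brown_a_mid (a point): Plain brown carton with a pale tape strip, 90 x 48 x 62 mm high. Stands on the mat among the blue cartons; bystander, to be left alone. This point is its centre.
- brown_b_mid (a point): Plain brown carton with a pale tape strip, 64 x 48 x 62 mm high. Stands on the mat among the blue cartons; bystander, to be left alone. This point is its centre.
- tin_mid (a point): Upright round tin with a yellow label, 48 mm diameter, 75 mm high. Stands on the mat among the blue cartons; bystander, to be left alone. This point is its centre.
- lane_stop (a point): Fixed lane of free metal rollers, grey rails, red stop at its low end. Point: stop's inner face, mid-width, level with the roller tops, 45 mm above the counter. Axes: x level, from stop to high end; y across; z up. Roller tops rise 6 degrees to +x; bed 288 mm long, 66 wide; rails 6 mm, stop 28 mm above rollers. Cartons roll down at 0.05 to 0.2 m/s. Lane and mat may swap sides.
Things that resemble listed ones, but are neither listed nor needed, are in the scene too. What is shaped like the part that bears middle_mid but green or orange is not meant.

How it is judged (in metres and radians):
On the way, in this order (a step that is already met when the one before it is completed fails the run):
1. the longest blue carton rests against the red stop, let go (x of long_mid in the frame of lane_stop between 0.0325 and 0.0505 m and y of long_mid in the frame of lane_stop between -0.015 and 0.015 m and z of long_mid in the frame of lane_stop between 0.0275 and 0.0435 m and angle between long_mid's own z axis and vertical below 0.2 rad and angle between the x axis of long_mid and the x axis of lane_stop, either way round below 0.5 rad and contact force between the fingers and long below 0.1 N and linear speed of long below 0.01 m/s), for 0.2 s.
2. the middle blue carton rests behind it, let go, the longest still in place (all of step 1 and x of middle_mid in the frame of lane_stop between 0.1101 and 0.1341 m and y of middle_mid in the frame of lane_stop between -0.015 and 0.015 m and z of middle_mid in the frame of lane_stop between 0.036 and 0.052 m and angle between middle_mid's own z axis and vertical below 0.2 rad and angle between the x axis of middle_mid and the x axis of lane_stop, either way round below 0.5 rad and contact force between the fingers and middle below 0.1 N and linear speed of middle below 0.01 m/s), for 0.2 s.
3. the shortest blue carton rests behind those, let go (all of step 2 and x of short_mid in the frame of lane_stop between 0.1717 and 0.1997 m and y of short_mid in the frame of lane_stop between -0.015 and 0.015 m and z of short_mid in the frame of lane_stop between 0.0427 and 0.0587 m and angle between short_mid's own z axis and vertical below 0.2 rad and angle between the x axis of short_mid and the x axis of lane_stop, either way round below 0.5 rad and contact force between the fingers and short below 0.1 N and linear speed of short below 0.01 m/s), for 0.2 s.
At the end, for the whole second after the job is handed in: All three blue cartons rest on the rollers, let go, upright (0.2 rad) and lengthwise (0.5 rad): the longest against the stop (within 9 mm), the middle one against it (12 mm), the shortest behind (14 mm), each within 15 mm of the lane's middle and 8 mm of its resting height (all of step 3); the robot touches nothing.
It fails at once if a brown carton or the tin is shifted by more than 20 mm (distance of any of brown_a_mid, brown_b_mid, tin_mid from where it was at the start of the episode above 0.02 m).
It fails at once if a blue carton is tipped by more than 40 degrees (angle between any of long_mid, middle_mid, short_mid's own z axis and vertical above 0.7 rad).
It also fails if it takes over 86 s, if anything falls off the work surface, if the arm or the gripper's body presses on something with over 40 N, if the wrist force passes 120 N, or if a joint passes its speed limit or range.

### The arm

A 6-joint arm with a two-finger parallel gripper is mounted at the origin on the work surface. World frame = base frame: x ahead of the robot, y to its left, z up, the work surface at z = 0. Lengths are in mm, angles in rad, forces in N, time in s.
With the tool pointing down it reaches from about 300 to 750 mm from the base axis. Payload 8.5 kg.
Tool frame: the origin (TCP) lies at the very end of the fingers, on their centre line; the grasp point (between the pads) lies manip.hold_point_z behind it (manip.hold_point_z is the distance from the TCP to the grasp point, in mm); z points along the fingers, y is the line along which they close (so a half turn about z gives the same grasp; the last joint's range is limited). The gripper opens to 85 mm and grips with 20 to 120 N. Pads are 22 mm wide; open, the fingers measure 114 mm over their backs; the gripper's body (76 mm by 85 mm) begins 54 mm behind the grasp point. The pads swing forward as they close: fully open they stand 13 mm farther back than shut.
Start: joints at [0.931, 0.381, 1.297, -0, 1.464, -0.215], TCP at [226.666, 501.102, 231.322] pointing down, gripper open.
Joint ranges: [-3.11, 3.11], [-0.89, 2.33], [0.22, 2.48], [-1.42, 4.56], [0.17, 2.85], [-2.88, 2.88]. Speed limits (rad/s): [2.39, 2.39, 3.14, 3.14, 3.14, 3.14].

### API

Orientations are given as a rotation vector (axis times angle).
In Python, from plant import manip gives the robot as it stands. The module is installed in compiled form; this text tells all that it offers. Calls block until the motion is done:
- manip.reach(position, orientation): joint-space move of the TCP to a pose.
- manip.move_l(position, rot=None, speed=150, max_force=None): straight line of the TCP; rot=None keeps the orientation; speed is the mean speed in mm/s. With max_force (N) it stops when the force on the tool has changed by that much, and returns True; else False.
- manip.movej(angles): joint-space move.
- manip.grip(opening, newtons=None): finger opening in mm; newtons is the grip in N (None keeps the last); returns when the fingers have stopped.
- manip.pause(seconds).
- manip.solve_ik(position, orientation): joint angles nearest the present ones, or None.
- manip.get_image(name): name is "side" or "top" or "wrist"; returns (picture, depth): 480x640x3 uint8, blue, green, red; 480x640 float32, mm along the optical axis (not along the pixel's ray), 0 where there is no reading.
- manip.camera_params(name): a dict with "mtx" (3x3 intrinsics, pixels), "R" (3x3) and "t" (3): a world point X has camera coordinates R X + t. Camera axes: x right, y down, z forward; pixel columns grow to the right and rows downward; lengths in mm; the calibration is good to about 2 mm. A picture is of the moment at which its call begins: read the wrist's pose just before it. camera_params takes no time and is no camera call; for the wrist camera it gives the pose at the moment of the call.
A pose or a line that the arm cannot do raises manip.PlanningError and nothing moves.
- manip.hand_in(): hands the job in; it is judged then, once.
Trained networks look in the newest picture that a camera, given by its name, has taken for a name from the list of things; names that differ only in an ending like _2 or _b are one class to them, and where a whole thing is asked for, a point or a joint stands for the part that bears it (a point fixed in the world has none). Each returns a list of dicts, best first, with "score" (0 to 1); they miss things now and then, are a little off and sometimes report something else, mostly with a low value. They report only what shows in the picture. A call takes as long as a camera call. They do not tell look-alikes from the thing itself.
- manip.boxes_of(name, camera): "location" ([x, y, z] in mm, in world coordinates, good to about 4 mm: the middle of the surface that is visible of it).
- manip.spot_point(name, camera): "location" ([x, y, z] in mm, in world coordinates, good to about 4 mm: a listed point, or the origin of a listed thing).
Readings, each from a call of its own:
- manip.get_time_s(): time.
- manip.get_qpos(): joint angles.
- manip.get_qvel(): joint speeds.
- manip.get_effort(): joint torques, N m.
- manip.get_eef_pos(): TCP position.
- manip.get_tool_rot(): TCP orientation.
- manip.get_wrist_force(): force on the tool from outside, world axes, zero at the start.
- manip.get_torque(): the same for the moment, N m.
- manip.get_gripper_width(): finger opening in mm.
- manip.get_finger_force(): force on a finger pad.
Only numpy, scipy, OpenCV 4.12 (cv2) and the standard library are available. Lean on these libraries where they do the work, as an engineer would, in place of code of your own. Each camera call takes 0.05 s, during which the arm holds its last target. There are 200 camera calls.

## Working session

There is one attempt and no reset: what is moved stays moved. The work goes in short steps, each a Python script; the robot and the scene stay as the last script left them, time stands still between calls to the robot, and variables do not carry over. Pictures are saved under pics/ and viewed, at most 14 in all, crops included, and the job is handed in when it is done.

```bash
mkdir -p pics; python3 - <<'E'
from plant import manip
import cv2,numpy as np
print(manip.hold_point_z, manip.get_time_s(), manip.get_tool_rot())
for c in ["top","side"]:
    im,d=manip.get_image(c); cv2.imwrite(f"pics/{c}0.png",im); np.save(f"{c}0.npy",d)
    p=manip.camera_params(c); print(c,p["mtx"].tolist(),p["R"].tolist(),p["t"])
for n in ["long_mid","middle_mid","short_mid","brown_a_mid","brown_b_mid","tin_mid","lane_stop"]:
    for r in manip.spot_point(n,"top"): print(n,np.round(r["location"]),round(r["score"],2))
E
```

```text
18.700000000000003 0.0 [-6.62131514e-01 -3.07035465e+00  2.14783466e-03]
top [[502.7481837705751, 0.0, 318.7405561944747], [0.0, 502.7481837705751, 248.92074434110026], [0.0, 0.0, 1.0]] [[0.12729305594916782, -0.9918522651583515, 0.00505588838574477], [-0.9677125630446122, -0.12530980511253156, -0.2187003613812442], [0.2175520012152255, 0.022946390629169398, -0.9757789657111613]] [-72.66563704 604.83800436 916.16403654]
side [[517.3191191257735, 0.0, 308.81326870401335], [0.0, 517.3191191257735, 232.5990859763899], [0.0, 0.0, 1.0]] [[-0.9959073371681116, -0.08922766515404988, 0.014387478788076499], [-0.07566138109051265, 0.736015348105985, -0.672723392460751], [0.04943613239521079, -0.6710587389518016, -0.7397541738241298]] [ 613.77313709  103.77411038 1258.37603397]
long_mid [464. 242.  28.] 0.92
middle_mid [668. -42.  33.] 0.91
middle_mid [582. 121.  32.] 0.86
middle_mid [551. -14.  32.] 0.73
middle_mid [802. 298.  34.] 0.66
middle_mid [410. -46.  33.] 0.62
short_mid [593. 238.  36.] 0.63
brown_a_mid [462. 117.  36.] 0.65
brown_b_mid [591. 352.  38.] 0.57
tin_mid [456. 355.  39.] 0.66
lane_stop [ 549. -389.   45.] 0.8
```

View pics/top0.png

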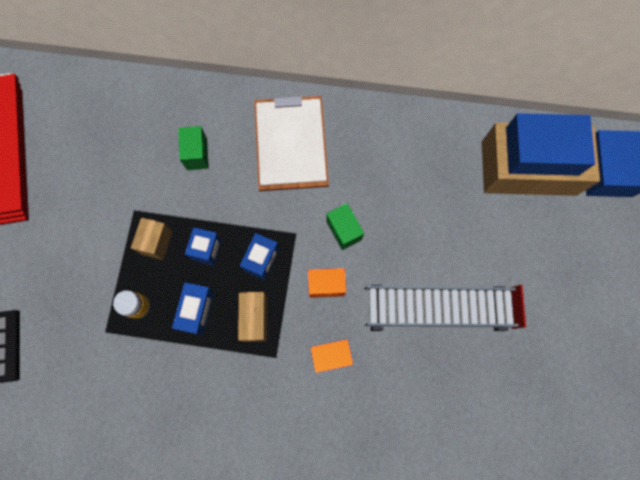

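View pics/side0.png

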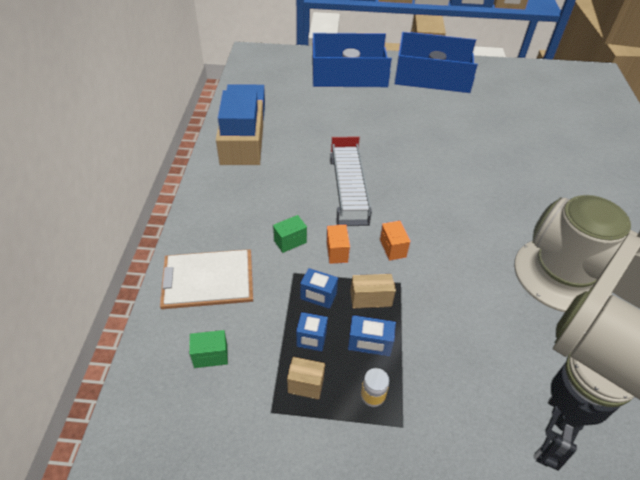

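The top view shows the black mat at left, centred near (200,285), and the lane at right, with its red stop at (519,306) and its high end at (370,307).

Candidates for the blue cartons:
- **Blue, white label:** (191,308) is the longest, (260,255) the middle and (201,245) the shortest. These fit, being blue, labelled and on the mat.
- **Look-alikes:** green at (192,147) and (345,225), orange at (327,282) and (332,356). These have the wrong colour and are off the mat.
- **Blue boxes** at (550,143) and (618,162): large, unlabelled and off the mat.

Next I measure the tops and confirm with a crop.

```bash
cat > h.py <<'E'
import numpy as np,cv2
from plant import manip
def cloud(c,d):
    p=manip.camera_params(c);K=p["mtx"];v,u=np.mgrid[:480,:640]
    P=np.stack([(u-K[0][2])/K[0][0]*d,(v-K[1][2])/K[1][1]*d,d],-1)
    return (P-np.array(p["t"]))@np.array(p["R"])
def tops(im,W,d,zlo,zhi,box,amin=100):
    m=(d>0)&(W[...,2]>zlo)&(W[...,2]<zhi)&(W[...,0]>box[0])&(W[...,0]<box[1])&(W[...,1]>box[2])&(W[...,1]<box[3])
    n,l,s,_=cv2.connectedComponentsWithStats(m.astype(np.uint8),connectivity=4)
    out=[]
    for i in range(1,n):
        if s[i,4]<amin: continue
        q=l==i; (cx,cy),(w,h),a=cv2.minAreaRect(W[q][:,:2].astype(np.float32))
        if w<h: w,h,a=h,w,a+90
        a=(a+90)%180-90
        z=np.median(W[q][:,2]); bgr=np.median(im[q],0)
        uv=np.argwhere(q).mean(0)[::-1]
        out.append((cx,cy,z,w,h,a,bgr,uv))
    return out
E
python3 - <<'E'
from h import *
for c in ["top","side"]:
    im=cv2.imread(f"pics/{c}0.png");W=cloud(c,np.load(f"{c}0.npy"));d=np.load(f"{c}0.npy")
    print(c)
    for o in tops(im,W,d,57,85,(380,680,50,420)): print(*np.round(o[:6],1),o[6],np.round(o[7]))
    # lane: red pixels, and rails
    b=(W[...,1]<-60)&(W[...,1]>-460)&(W[...,0]>450)&(W[...,0]<650)&(d>0)
    I=im.astype(int);red=b&(I[...,2]>I[...,1]+60)&(W[...,2]>50)
    R=W[red];print("red",len(R),R.min(0),R.max(0),np.median(R,0))
    t=red&(W[...,2]>np.percentile(R[:,2],60));print(cv2.minAreaRect(W[t][:,:2].astype(np.float32)))
    g=b&(W[...,2]>38)&~red
    n,l,s,_=cv2.connectedComponentsWithStats(g.astype(np.uint8));k=[i for i in range(1,n) if s[i,4]>800]
    for i in k:
        Q=W[l==i]; print("lane",len(Q),cv2.minAreaRect(Q[:,:2].astype(np.float32)),Q.min(0),Q.max(0))
        A=np.c_[Q[:,:2],np.ones(len(Q))];print(np.linalg.lstsq(A,Q[:,2],rcond=None)[0])
        for y in range(-380,-100,20):
            S=Q[abs(Q[:,1]-y)<6]
            if len(S):print(y,np.round([S[:,0].min(),S[:,0].max(),(S[:,0].min()+S[:,0].max())/2,np.median(S[:,2]),S[:,2].max()],1))
im=cv2.imread("pics/top0.png")
cv2.imwrite("pics/crop0.png",cv2.resize(im[190:370,90:310],None,fx=3.3,fy=3.3,interpolation=cv2.INTER_CUBIC))
E
```

```text
top
594.7 344.8 64.2 64.2 49.5 -6.9 [ 88. 136. 172.] [147. 235.]
592.1 238.0 64.2 56.1 49.5 -6.5 [166.  83.  40.] [200. 243.]
585.9 122.3 64.6 72.3 48.8 -16.0 [157.  78.  38.] [258. 254.]
465.9 235.3 64.1 90.2 49.3 -4.4 [165.  83.  39.] [190. 307.]
458.2 353.9 76.2 46.3 45.6 -71.3 [211. 200. 194.] [127. 302.]
465.0 118.0 64.3 90.0 48.5 8.7 [ 92. 142. 178.] [251. 316.]
red 140 [ 509.60546294 -400.12166166   52.69732688] [ 587.71811654 -385.06933244   77.18354782] [ 547.16641965 -392.81205666   71.86538632]
((547.4735717773438, -392.610595703125), (75.95367431640625, 5.381213188171387), 7.865584373474121)
lane 5245 ((529.1542358398438, -245.63233947753906), (88.67066192626953, 302.5840759277344), 6.675275802612305) [ 469.51820417 -397.89407075   38.0369852 ] [590.19080191 -91.21746738  84.65941815]
[-4.21813660e-03  8.60145806e-02  8.27898778e+01]
-380 [510.6 590.2 550.4  46.1  75.6]
-360 [508.  583.5 545.8  47.6  57. ]
-340 [505.1 580.6 542.8  49.4  60.2]
-320 [502.4 577.4 539.9  50.6  62.6]
-300 [500.1 574.7 537.4  52.9  64.5]
-280 [497.2 571.7 534.5  54.6  67.5]
-260 [494.6 568.5 53
[... 953 characters left out ...]
085938, 305.39166259765625), 8.151288986206055) [ 467.64814599 -398.23321654   38.24311987] [587.79990246 -88.36950832  85.05463321]
[-3.21610483e-02  8.67175818e-02  9.83320903e+01]
-380 [510.8 587.1 548.9  46.4  77.7]
-360 [507.6 579.8 543.7  48.8  59.1]
-340 [504.1 578.8 541.4  50.4  59.9]
-320 [501.3 574.9 538.1  52.4  61.7]
-300 [498.2 573.8 536.   54.4  64.4]
-280 [495.3 569.8 532.5  55.3  65.4]
-260 [495.1 568.9 532.   58.6  68.4]
-240 [492.2 565.3 528.7  61.5  73.2]
-220 [489.  563.6 526.3  63.6  73.6]
-200 [486.3 560.4 523.4  65.5  75.7]
-180 [483.7 557.2 520.5  67.2  75.8]
-160 [481.2 555.4 518.3  68.5  79. ]
-140 [478.6 552.7 515.6  70.8  80.9]
-120 [467.6 557.4 512.5  71.9  83.4]
```

View pics/crop0.png

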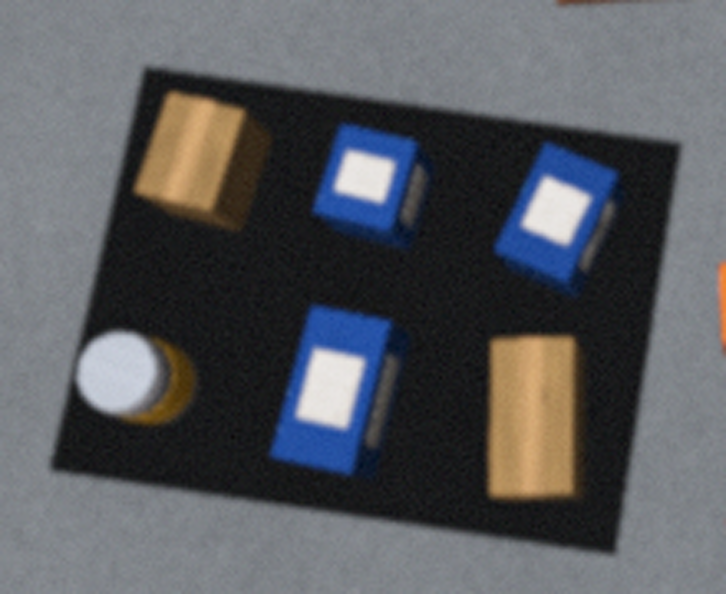

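The crop confirms the three labelled blue cartons at (345,390), (555,215) and (365,185). Their measured lengths are 90, 72 and 56 mm, and the tops sit at 65 mm, as they should. I'll do the longest first.

```bash
cat >> h.py <<'E'
from scipy.spatial.transform import Rotation as Ro
A=np.deg2rad(97.6); LX=np.array([np.cos(A),np.sin(A),0]); ST=np.array([548.5,-388.5,45.]); T=np.deg2rad(6)
def rv(y,z):
    return Ro.from_matrix(np.c_[np.cross(y,z),y,z]).as_rotvec()
DZ=np.array([0,0,-1.]); H=23
def pick(x,y,deg):
    a=np.deg2rad(deg+90); r=rv(np.array([np.cos(a),np.sin(a),0]),DZ)
    manip.grip(85); manip.reach([x,y,160],r)
    manip.move_l([x,y,3+H],speed=120,max_force=15)
    manip.grip(35,50); print("width",manip.get_gripper_width(),"force",manip.get_finger_force())
    manip.move_l([x,y,200],speed=200)
    print("lifted",manip.get_gripper_width(),manip.get_finger_force(),manip.get_time_s())
def place(s):
    n=np.array([0,0,1])*np.cos(T)-LX*np.sin(T)
    yc=np.array([np.sin(A),-np.cos(A),0]); r=rv(yc,-n)
    P=ST+LX*s+np.array([0,0,s*np.tan(T)])
    manip.reach(P+n*(H+80),r)
    manip.move_l(P+n*(H+10),speed=150)
    hit=manip.move_l(P+n*(H-3),speed=25,max_force=4)
    p=np.array(manip.get_eef_pos()); print("hit",hit,"height",(p-P)@n-H,"finger",manip.get_finger_force())
    manip.grip(85); manip.move_l(p+n*75,speed=150); manip.pause(1.0)
    print("t",manip.get_time_s())
def look(name):
    im,d=manip.get_image("top");cv2.imwrite(f"pics/{name}.png",im);W=cloud("top",d)
    for o in tops(im,W,d,88,160,(440,640,-420,-80),80):
        v=np.array(o[:3])-ST; print("lane s",v@LX,"y",-v[0]*LX[1]+v[1]*LX[0],np.round(o[2:6],1),o[6])
    for o in tops(im,W,d,57,85,(380,680,50,420)): print("mat",np.round(o[:6],1))
E
python3 - <<'E'
from h import *
pick(465,235.8,-4.3); place(85); look("l1")
E
```

```text
width 47.465247926264574 force 53.12106549739838
lifted 47.4557955307505 52.29122579097748 4.7417
hit True height 0.4083942914166272 finger 53.45024585723877
t 9.925
lane s 78.12443779558342 y -1.9697544798409687 [104.3  48.4  19.6   2.9] [69. 39. 23.]
mat [594.6 344.7  64.   64.3  49.7  -6.3]
mat [592.2 238.   64.3  56.3  49.   -7.1]
mat [585.9 122.4  64.4  72.7  48.4 -16.3]
mat [458.3 353.8  76.4  46.   45.6 -42.1]
mat [465.1 117.8  64.4  89.9  48.1   8.7]
```

```bash
python3 - <<'E'
from h import *
print(manip.get_eef_pos(),manip.get_gripper_width())
im,d=manip.get_image("side");cv2.imwrite("pics/s1.png",cv2.resize(im[110:300,250:450],None,fx=3,fy=3))
W=cloud("side",d);I=im.astype(int)
b=(W[...,1]<-60)&(W[...,1]>-460)&(W[...,0]>470)&(W[...,0]<620)&(d>0)&(I[...,0]>I[...,2]+50)&(W[...,2]>92)&(W[...,2]<130)
Q=W[b];v=Q-ST;s=v@LX;print(len(Q),s.min(),s.max(),np.median(Q[:,2]))
E
```

```text
[ 538.76803119 -314.76332637  151.76924799] 85.26118534852453
314 -9.124981317000657 91.07424707795207 110.69242324426965
```

View pics/s1.png

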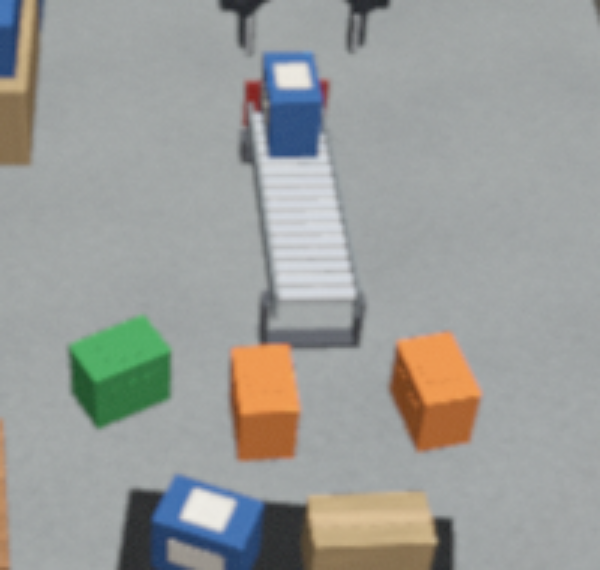

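The long carton stands upright against the red stop, at crop (292,105), and is let go; its top centre is at s ≈ 41 mm. Next is the middle carton.

```bash
python3 - <<'E'
from h import *
pick(585.5,122.6,-16.2); place(157)
im,d=manip.get_image("side");cv2.imwrite("pics/s2.png",cv2.resize(im[110:300,250:450],None,fx=3,fy=3))
E
```

```text
width 47.4486975772859 force 52.93979108333588
lifted 47.49965248568361 51.976643800735474 14.5833
hit True height 0.3571616956076582 finger 53.07400345802307
t 19.1583
```

View pics/s2.png

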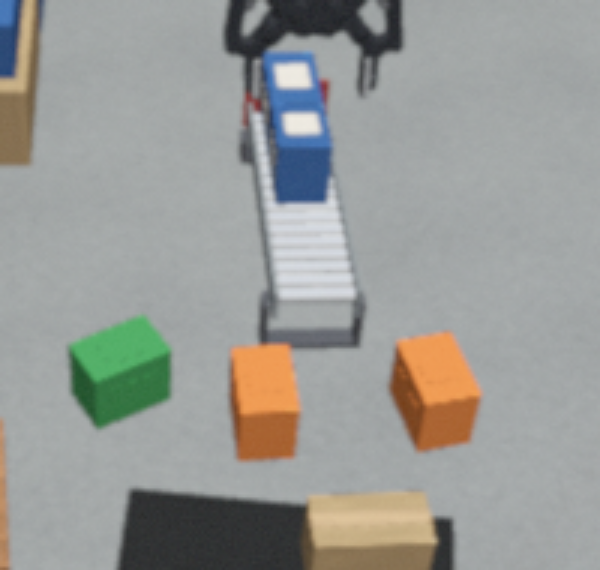

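The middle carton, at crop (302,155), is upright and touching the long one. Next is the shortest carton, then I clear the arm and measure.

```bash
python3 - <<'E'
from h import *
pick(591.5,238.4,-6.9); place(222)
manip.reach([430,80,260],rv(np.array([0,1.,0]),DZ)); look("l3")
im,d=manip.get_image("top");cv2.imwrite("pics/t3.png",cv2.resize(im[230:370,340:540],None,fx=3,fy=3))
W=cloud("top",d)
for n in ["long_mid","middle_mid","short_mid"]:
    for r in manip.spot_point(n,"top"):
        v=np.array(r["location"])-ST
        if r["location"][1]<-100 and abs(v[0])<70: print(n,"s",round(v@LX,1),"y",round(-v[0]*LX[1]+v[1]*LX[0],1),"z",round(v[2],1))
print(manip.get_time_s())
E
```

```text
width 47.564089521870535 force 52.533438205718994
lifted 47.78457917331372 51.84182167053223 23.9167
hit True height 0.377768511891567 finger 52.5335294008255
t 28.6583
lane s 104.078343837339 y -1.5676150707309873 [117.4 223.3  49.1 -82.4] [154.  78.  40.]
mat [594.5 344.7  63.9  64.2  50.2  -6.8]
mat [458.8 354.3  76.4  45.7  45.5 -35.1]
long_mid s 45.7 y -0.2 z 34.3
middle_mid s 125.1 y -0.1 z 38.5
short_mid s 183.9 y 1.7 z 52.7
30.0333
```

View pics/t3.png

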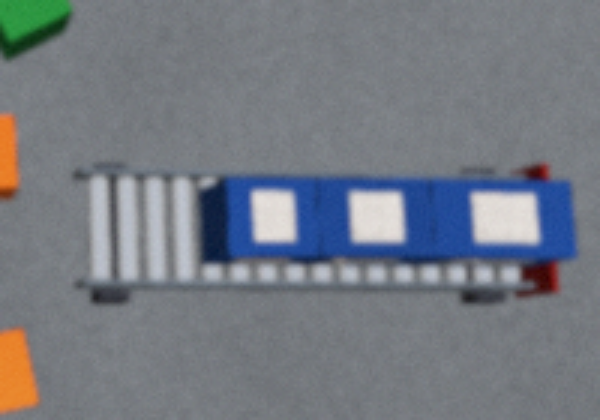

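The three cartons stand in one touching row against the red stop (crop x 205–575), upright and in the order long, middle, short. All three are within the limits.

```bash
python3 -c "
from plant import manip
manip.pause(0.5); print(manip.hand_in())"
```

```text
the job is handed in; nothing more can be done
None
```

The job is handed in: the three blue cartons rest upright on the rollers in the order long, middle, short against the red stop, after about 30.5 s; the hand-in call returned no verdict, and brown_a was hidden by the arm in the last picture.

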